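# Empty the slug pot into the scrap box, then hold its lid at the balance point

## Task

Tip the steel offcut slugs out of the small flared pot into the open scrap box and stand the pot upright on the table again, beside the box. Then take hold of the box's lid, which leans back open, swing it up to its over-centre balance point, where it stands upright on its hinges, and finish still gripping it there, steady, so that the lid stay can be pinned. Every slug ends in the box; do not let the lid fall shut and leave the other things on the table where they are.

Things in the scene. Friction and masses are not known exactly. Their poses are not given: they have to be found in the camera images.
- scrapbox: grey sheet-steel scrap box, open on top, fixed to the table: 170 (its x) x 220 (its y) x 80 mm high, walls and floor 4 mm. Origin at the centre of its underside on the table, z up; +x points to its hinged side (away from the robot, yawed up to 0.35 rad).
- lid (a joint): the lid's hinge, along the box's y axis: 0 = shut, grows as it opens; 1.571 = standing upright, where it balances; 2.0 = leaning back against its stop, where it starts. It turns freely and falls from either side of the balance point.
- lid_edge (a point): middle of the free edge of the lid, a plain steel plate 220 wide x 172 long (hinge to free edge) x 6 mm thick (8 mm over its rolled free edge), about 0.5 kg; starts leaning back away from the robot. Axes of the lid: x from the free edge to the hinge, y along the hinge (the box's y), z normal to the plate (up when shut).
- lid_hinge (a point): middle of the lid's hinge line, on the far upper edge of the box: 85 mm along the box's +x from its centre, 83 mm above the table. Axes as the lid.
- pot_center (a point): loose aluminium sheet pot, open on top, 60 mm high; its two y faces are flat, parallel and 60 mm apart (grip these); its two x walls flare 25 degrees outward, from 48 mm long at the base to 104 mm at the mouth; walls 3 mm, about 0.16 kg empty, 0.38 kg full. This point is at its centre, 30 mm above its underside; z up, x across the flared walls (pour over either of them). Starts upright on the table, yaw up to 0.5 rad, with five slugs inside.
- slug0_center (a point): centre of one oily steel slug, a bar offcut 16 x 22 x 16 mm, 44 g, loose; starts in the pot. It slides on a slope of about 15 degrees.
- slug1_center (a point): centre of one oily steel slug, a bar offcut 16 x 22 x 16 mm, 44 g, loose; starts in the pot. It slides on a slope of about 15 degrees.
- slug2_center (a point): centre of one oily steel slug, a bar offcut 16 x 22 x 16 mm, 44 g, loose; starts in the pot. It slides on a slope of about 15 degrees.
- slug3_center (a point): centre of one oily steel slug, a bar offcut 16 x 22 x 16 mm, 44 g, loose; starts in the pot. It slides on a slope of about 15 degrees.
- slug4_center (a point): centre of one oily steel slug, a bar offcut 16 x 22 x 16 mm, 44 g, loose; starts in the pot. It slides on a slope of about 15 degrees.
- wrench: bystander: open wrench 180 mm long, lying across, far side on the right; origin at the middle of its underside
- hammer: bystander: hammer 260 mm long lying across, far side; origin at the middle of its underside
- tubecut: bystander: cut piece of square steel tube, 40 x 40 x 50 mm, standing between and beyond the box and the pot; origin at its underside
- anglecut: bystander: piece of angle iron 120 x 45 x 45 mm, on the left; origin at its underside
- tin: bystander: closed metal tin, 70 mm across, 100 mm high, on the right; origin at its underside
- flange: bystander: flat steel flange ring, 90 mm across, 14 mm high, on the right; origin at its underside
- magnet: bystander: square welding magnet 70 x 70 x 22 mm, on the left; origin at its underside
Not all that is in view belongs to the job. Leave any orange look-alike of the part that bears pot_center alone.

How it is judged (in metres and radians):
On the way, in this order (a step that is already met when the one before it is completed fails the run):
1. the pot is lifted and tipped at the box (angle between pot_center's own z axis and vertical above 0.8 rad and height (world z) of pot_center above 0.08 m and horizontal distance between pot_center and scrapbox below 0.22 m), for 0.02 s.
2. all five slugs are in the box and out of the pot (x of slug0_center in the frame of scrapbox between -0.085 and 0.085 m and y of slug0_center in the frame of scrapbox between -0.11 and 0.11 m and z of slug0_center in the frame of scrapbox between 0 and 0.075 m and x of slug1_center in the frame of scrapbox between -0.085 and 0.085 m and y of slug1_center in the frame of scrapbox between -0.11 and 0.11 m and z of slug1_center in the frame of scrapbox between 0 and 0.075 m and x of slug2_center in the frame of scrapbox between -0.085 and 0.085 m and y of slug2_center in the frame of scrapbox between -0.11 and 0.11 m and z of slug2_center in the frame of scrapbox between 0 and 0.075 m and x of slug3_center in the frame of scrapbox between -0.085 and 0.085 m and y of slug3_center in the frame of scrapbox between -0.11 and 0.11 m and z of slug3_center in the frame of scrapbox between 0 and 0.075 m and x of slug4_center in the frame of scrapbox between -0.085 and 0.085 m and y of slug4_center in the frame of scrapbox between -0.11 and 0.11 m and z of slug4_center in the frame of scrapbox between 0 and 0.075 m and contact force between pot and slug0 below 0.05 N and contact force between pot and slug1 below 0.05 N and contact force between pot and slug2 below 0.05 N and contact force between pot and slug3 below 0.05 N and contact force between pot and slug4 below 0.05 N), for 0.2 s.
3. the pot stands upright on the table beside the box, let go (angle between pot_center's own z axis and vertical below 0.12 rad and height (world z) of pot_center between 0.025 and 0.036 m and horizontal distance between pot_center and scrapbox above 0.115 m and contact force between the fingers and pot below 0.2 N and linear speed of pot below 0.03 m/s), for 0.2 s.
At the end, for the whole second after the job is handed in: The lid is held by the fingers (contact over 0.5 N) within 0.1 rad of upright and still (under 0.05 rad/s), touching no pot or tin; all five slugs lie in the box below its rim; the pot stands upright (within 0.12 rad) on the table beside the box, let go and empty (all of step 2 and value of joint lid between 1.4708 and 1.6708 rad and velocity of joint lid between -0.05 and 0.05 rad/s and contact force between the fingers and lid above 0.5 N and contact force between lid and pot below 0.1 N and contact force between lid and tin below 0.1 N and angle between pot_center's own z axis and vertical below 0.12 rad and height (world z) of pot_center between 0.025 and 0.036 m and horizontal distance between pot_center and scrapbox above 0.115 m and contact force between the fingers and pot below 0.2 N); the arm keeps its last pose, push and grip.
It fails at once if the lid falls shut or nearly so (below 0.5 rad) (value of joint lid below 0.5 rad).
It fails at once if another thing on the table is pushed away (over 30 mm) (distance of any of wrench, hammer, tubecut, anglecut, tin, flange, magnet from where it was at the start of the episode above 0.03 m).
It also fails if it takes over 72 s, if anything falls off the work surface, if the arm or the gripper's body presses on something with over 40 N, if the wrist force passes 120 N, or if a joint passes its speed limit or range.

## Robot

A 6-joint arm with a two-finger parallel gripper is mounted at the origin on the work surface. World frame = base frame: x ahead of the robot, y to its left, z up, the work surface at z = 0. Lengths are in mm, angles in rad, forces in N, time in s.
With the tool pointing down it reaches from about 300 to 775 mm from the base axis. Payload 14.6 kg.
Tool frame: the origin (TCP) lies on the front face of the gripper's body, between the roots of the fingers; the fingertips stand 97 mm ahead of it and the grasp point (between the pads) lies 78 mm ahead of it; z points along the fingers, y is the direction in which the jaws open and shut (so a half turn about z gives the same grasp; the last joint's range is limited). The gripper opens to 94 mm and grips with 3 to 60 N. Pads are 16 mm wide; open, the fingers measure 119 mm over their backs; the gripper's body (75 mm by 177 mm) begins 78 mm behind the grasp point.
Start: joints at [-1.33, 0.3, 1.521, -0, 1.321, -0.067], TCP at [166.623, -524.144, 302.646] pointing down, gripper open.
Joint ranges: [-3.03, 3.03], [-0.79, 2.21], [0.23, 2.52], [-1.04, 4.18], [0, 3.07], [-2.55, 2.55]. Speed limits (rad/s): [2.22, 2.22, 2.57, 3.14, 3.14, 3.14].

## Interface

Orientations are given as [roll, pitch, yaw] about the fixed x, y, z axes, in that order (R = Rz(yaw) Ry(pitch) Rx(roll)).
In Python, from cell import manip, eyes, finder gives the robot as it stands.
- The arm moves only by the tool drive_tool, never from a script. Its argument "rows" is a list of rows, each an object with "offset": the shift along the tool's x, y, z in mm, a list of three; "spin": the turn about the tool's z in degrees; "jaw": the finger opening in mm, from 0 to 94. In form: [{"offset": [dx, dy, dz], "spin": spin, "jaw": jaw}, ...]. A call has 1 to 20 rows; each row shifts and turns the commanded pose from where the row before left it, along the tool's axes as they then stand; what a row does not reach is not made up. A row lasts 1/10 s, in which the tool goes at most 50 mm and 8.59 degrees, less where a joint would pass 70% of its speed; a pose out of reach is approached as far as the arm can. A call is refused whole if a number of a shift passes 50 or a number of a turn 8.59, either way. A call with a gripper value outside its range is refused whole. The fingers move at their own pace and stop on an object; "force" is the grip in N (left out, the last holds). Time passes only in rows, so rows that do not move let the fingers close. It gives the time, the measured TCP pose, the force and the opening at its end, in the units of the state.
- manip.read_state(): the state, without advancing time (a new reading comes with each control period).
- eyes.camera(name): name is "scene" or "top" or "wrist"; returns a dict with "color" (400x640x3 uint8, blue, green, red), "depth" (400x640 float32, mm along the optical axis (not along the pixel's ray), 0 where there is no reading), "vfov" (degrees; the focal length in pixels is half the picture's height over the tangent of half this angle, whatever the lens; pixels are square), "cx", "cy" (the principal point, pixels), "rvec" (rotation vector, rad) and "tvec" (3), from world to camera coordinates, as OpenCV has them. Camera axes: x right, y down, z forward; pixel columns grow to the right and rows downward; lengths in mm; the calibration is good to about 2 mm. The wrist camera is an equidistant fisheye: a pixel r from the principal point sees the ray r / f radians off the axis. A picture is of the moment at which its call begins.
- manip.sign_off(): hands the job in, once; it reports no verdict.
Trained networks look in the newest picture that a camera, given by its name, has taken for a name from the list of things; names that differ only in an ending like _2 or _b are one class to them, and where a whole thing is asked for, a point or a joint stands for the part that bears it (a point fixed in the world has none). Each returns a list of dicts, best first, with "p" (0 to 1); they miss things now and then, are a little off and sometimes report something else, mostly with a low value. They report only what shows in the picture. A call takes as long as a camera call. They do not tell look-alikes from the thing itself.
- finder.find_in(camera, target): "uv" ([column, row] in pixels, amid what is visible of it).
The state is a dict: "clock": time; "joints": joint angles; "qd": joint speeds; "effort": joint torques, N m; "eef_pos": TCP position; "eef_rot": TCP orientation; "wrist_force": force on the tool from outside, world axes, zero at the start; "moment": the same for the moment, N m; "finger_gap": finger opening in mm.
Only numpy, scipy, OpenCV 4.12 (cv2) and the standard library are available. Lean on these libraries where they do the work, as an engineer would, in place of code of your own. Each camera call takes 0.05 s, during which the arm holds its last target. There are 200 camera calls.

## Working session

There is one attempt and no reset: what is moved stays moved. The work goes in short steps, Python scripts to look and compute and a tool call to move; the robot and the scene stay as the last step left them, time stands still between calls to the robot, and variables do not carry over. Pictures are saved under pics/ and viewed, about 8 in all and at most 12, crops included, and the job is handed in when it is done.

Besides the shell and the picture viewer there is one more tool, called after "Call:" as name([rows], argument=value, ...), one row to a line, values as JSON. drive_tool: Moves the arm, as the interface text tells. Its arguments: {"type":"object","properties":{"rows":{"type":"array","items":{"type":"object","properties":{"offset":{"type":"array","items":{"type":"number"}},"spin":{"type":"number"},"jaw":{"type":"number"}}}},"force":{"type":"number"}},"required":["rows"]}

```bash
ls; mkdir -p pics; cat > h.py <<'E'
import numpy as np, cv2
from cell import manip, eyes, finder
from scipy.spatial.transform import Rotation as Rn
def cam(n):
    c=eyes.camera(n); c['f']=200/np.tan(np.radians(c['vfov'])/2)
    c['R']=Rn.from_rotvec(np.ravel(c['rvec'])).as_matrix(); c['t']=np.ravel(c['tvec']); c['n']=n; return c
def cloud(c):
    v,u=np.mgrid[0:400,0:640]; d=c['depth']
    x=(u-c['cx'])/c['f'];y=(v-c['cy'])/c['f']
    if c['n']=='wrist':
        r=np.hypot(x,y)+1e-9; k=np.tan(np.minimum(r,1.5))/r; x=x*k;y=y*k
    P=np.stack([x*d,y*d,d],-1); W=(P-c['t'])@c['R']; W[d<=0]=np.nan; return W
E
python3 - <<'E'
from h import *
print(manip.read_state())
for n in ['scene','top']:
    c=cam(n); cv2.imwrite(f'pics/{n}0.png',c['color']); W=cloud(c); np.save(f'{n}0.npy',W)
    print(n,c['f'],'campos',-c['R'].T@c['t'])
    for t in ['scrapbox','lid_edge','lid_hinge','pot_center','slug0_center','tubecut','tin','flange','magnet','anglecut','wrench','hammer']:
        print(t,[(round(float(r['p']),2),[int(a) for a in r['uv']],np.round(W[int(r['uv'][1]),int(r['uv'][0])]).tolist()) for r in finder.find_in(n,t)[:3]])
E
```

```text
pics
{'clock': 0.0, 'joints': array([-1.32957654e+00,  3.00456498e-01,  1.52153569e+00, -4.99801341e-06,
        1.32071266e+00, -6.66009314e-02]), 'qd': array([ 6.53582993e-04, -6.78191452e-04, -8.03096093e-04, -1.96899747e-03,
        5.86277496e-04,  9.11512724e-05]), 'effort': array([ 3.29821614e-04, -5.31805229e+01, -3.52730477e+01,  7.07738986e-02,
        2.43594573e-02, -9.89643763e-05]), 'eef_pos': array([ 166.60290528, -524.01344685,  302.11348568]), 'eef_rot': array([-3.14048260e+00, -6.91879483e-05,  3.07821916e-01]), 'wrist_force': array([0.0189302 , 0.22561857, 0.10645835]), 'moment': array([ 0.02912437, -0.02797503, -0.03894755]), 'finger_gap': 94.01882856473308}
scene 419.4431399628279 campos [1636.49518053  315.09302559  896.08346102]
scrapbox [(0.81, [261, 190], [573.0, -205.0, 127.0])]
lid_edge [(0.72, [263, 183], [586.0, -189.0, 165.0])]
lid_hinge [(0.9, [260, 181], [593.0, -196.0, 176.0])]
pot_center [(0.88, [386, 220], [480.0, 207.0, 21.0]), (0.79, [389, 194], [313.0, 192.0, 18.0]), (0.7, [387, 254], [646.0, 238.0, 18.0])]
slug0_center []
tubecut [(0.69, [317, 2
[... 402 characters left out ...]
pbox [(0.57, [394, 222], [504.0, -247.0, 5.0])]
lid_edge [(0.73, [388, 188], [591.0, -191.0, 198.0])]
lid_hinge [(0.81, [393, 190], [587.0, -207.0, 179.0])]
pot_center [(0.83, [287, 213], [530.0, 75.0, 6.0]), (0.79, [237, 216], [521.0, 226.0, -1.0]), (0.72, [246, 281], [327.0, 197.0, 2.0])]
slug0_center []
tubecut [(0.7, [308, 164], [673.0, 12.0, 43.0])]
tin [(0.75, [466, 207], [546.0, -428.0, 100.0])]
flange [(0.85, [476, 252], [414.0, -493.0, 10.0])]
magnet [(0.95, [169, 276], [346.0, 417.0, 23.0])]
anglecut [(0.88, [152, 218], [515.0, 477.0, 4.0]), (0.46, [389, 191], [584.0, -197.0, 181.0])]
wrench [(0.62, [402, 163], [682.0, -272.0, 7.0])]
hammer [(0.81, [297, 134], [765.0, 45.0, 24.0])]
```

```bash
python3 - <<'E'
import cv2
a=cv2.imread('pics/top0.png')[110:310,120:500]; cv2.imwrite('pics/topc.png',cv2.resize(a,None,fx=2.1,fy=2.1,interpolation=2))
a=cv2.imread('pics/scene0.png')[120:320,160:520]; cv2.imwrite('pics/scenec.png',cv2.resize(a,None,fx=2.2,fy=2.2,interpolation=2))
E
```

```text
(no output)
```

View pics/topc.png

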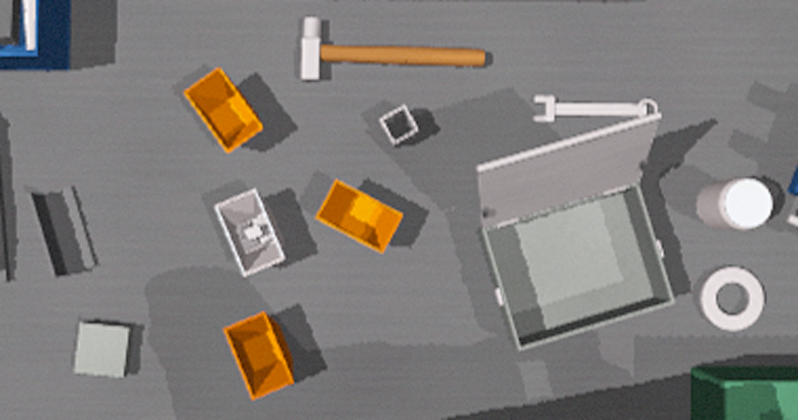

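View pics/scenec.png

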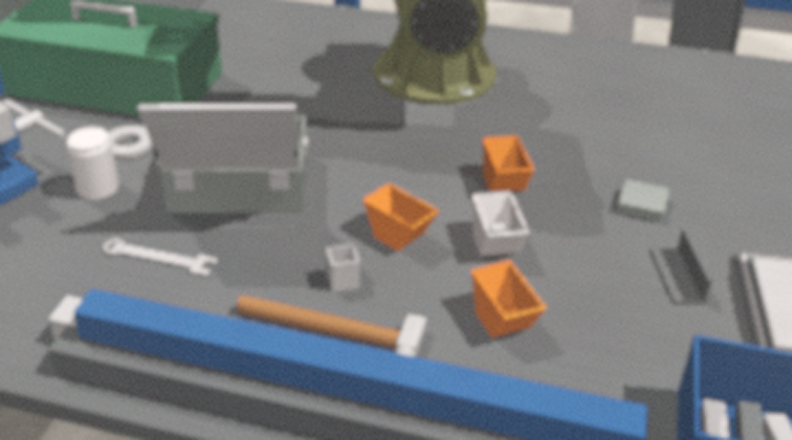

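The top crop shows the grey pot with slugs at crop (250,232), which is image (239,220). Three orange look-alikes sit at crop (222,110), (360,215) and (258,355). The grey one holding slugs is the target. The box is at crop (578,265), with its lid leaning away.

The tool can only point down, so I'll tip the pot by pivoting it in the pads over the box's left rim. First I need the box and pot poses.

```bash
python3 - <<'E'
from h import *
W=np.load('top0.npy'); Z=W[...,2]
def rect(m,n):
    p=W[m][:,:2].astype(np.float32); c,s,a=cv2.minAreaRect(p); print(n,len(p),np.round(c,1),np.round(s,1),round(a,1), 'z',np.round(np.median(W[m][:,2]),1)); print(np.round(cv2.boxPoints((c,s,a)),0).tolist())
x,y=W[...,0],W[...,1]
rect((abs(x-521)<75)&(abs(y-226)<60)&(Z>50)&(Z<68),'pot rim')
m=(abs(x-490)<170)&(abs(y+210)<150)&(Z>68)&(Z<90)
lab,l=cv2.connectedComponents(m.astype(np.uint8)); 
for k in range(1,lab):
    if (l==k).sum()>25: rect(l==k,'box rim part')
m=(abs(x-600)<120)&(abs(y+200)<150)&(Z>100)&(Z<270); rect(m,'lid')
p=W[m]; c=p.mean(0); u,s,v=np.linalg.svd(p-c,full_matrices=False); print('lid plane n',v[2],c,s/np.sqrt(len(p)),'top z',np.percentile(p[:,2],[99,100]))
e=p[p[:,2]>225]; print('lid edge',e.mean(0), e[np.argmin(e[:,1])],e[np.argmax(e[:,1])])
m=(abs(x-300)<200)&(abs(y+400)<200)&(Z>105); print('toolbox',W[m].min(0),W[m].max(0)) if m.any() else 0
c=cam('top')['color']; cv2.imwrite('pics/pot.png',cv2.resize(c[170:270,180:320],None,fx=5,fy=5,interpolation=2))
E
```

```text
pot rim 215 [507.5 209.1] [103.3  60.6] 23.2 z 58.5
[[448.0, 217.0], [472.0, 161.0], [567.0, 202.0], [543.0, 257.0]]
box rim part 560 [ 463.5 -233.4] [171.8 230.8] 16.8 z 79.2
[[348.0, -148.0], [415.0, -369.0], [579.0, -319.0], [512.0, -98.0]]
lid 2383 [ 582.2 -198.6] [ 71.2 221. ] 16.6 z 184.1
[[516.0, -103.0], [580.0, -315.0], [648.0, -294.0], [585.0, -83.0]]
lid plane n [-0.86771104 -0.25973323  0.42381151] [ 584.49847015 -196.74694727  180.8818522 ] [63.88539644 47.16916116  1.35646884] top z [242.33492617 244.18080047]
lid edge [ 609.83532026 -189.696029    236.2181187 ] [ 635.31937663 -296.39189465  225.25228604] [581.74538288 -83.56070181 243.00125343]
toolbox [ 115.48264099 -599.98768096  105.04916662] [ 320.78272164 -404.99874643  519.58908129]
```

View pics/pot.png

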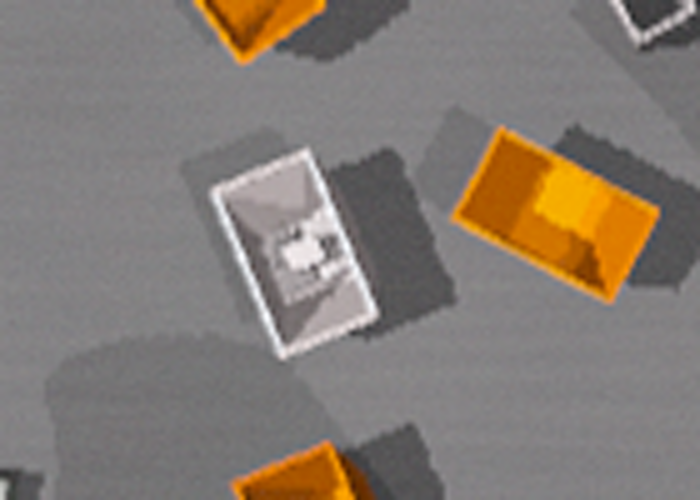

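The pot is at (507.5, 209.1) with yaw 23.2°; its rim measures 103 x 61, as specified. The box centre is (463.5, -233.4) with yaw 16.8°. The enlarged crop confirms that the grey pot at crop (295,255) holds the slugs, so I'm moving there.

Call:
drive_tool([
  {"offset": [27.4, -29.8, 0], "spin": 0, "jaw": 94},
  {"offset": [27.4, -29.8, 0], "spin": 0, "jaw": 94},
  {"offset": [27.4, -29.8, 0], "spin": 0, "jaw": 94},
  {"offset": [27.4, -29.8, 0], "spin": 0, "jaw": 94},
  {"offset": [27.4, -29.8, 0], "spin": 0, "jaw": 94},
  {"offset": [27.4, -29.8, 0], "spin": 0, "jaw": 94},
  {"offset": [27.4, -29.8, 0], "spin": 0, "jaw": 94},
  {"offset": [27.4, -29.8, 0], "spin": 0, "jaw": 94},
  {"offset": [27.4, -29.8, 0], "spin": 0, "jaw": 94},
  {"offset": [27.4, -29.8, 0], "spin": 0, "jaw": 94},
  {"offset": [27.4, -29.8, 0], "spin": 0, "jaw": 94},
  {"offset": [27.4, -29.8, 0], "spin": 0, "jaw": 94},
  {"offset": [27.4, -29.8, 0], "spin": 0, "jaw": 94},
  {"offset": [27.4, -29.8, 0], "spin": 0, "jaw": 94},
  {"offset": [27.4, -29.8, 0], "spin": 0, "jaw": 94},
  {"offset": [27.4, -29.8, 0], "spin": 0, "jaw": 94},
  {"offset": [27.4, -29.8, 0], "spin": 0, "jaw": 94},
  {"offset": [27.4, -29.8, 0], "spin": 0, "jaw": 94},
  {"offset": [27.4, -29.8, 0], "spin": -5.6, "jaw": 94},
  {"offset": [0, 0, 0], "spin": 0, "jaw": 94},
])

```text
clock: 3.35
eef_pos: [492.0, 176.3, 302.1]
eef_rot: [-3.141, 0.0, 0.412]
wrist_force: [-0.4, 0.1, -0.3]
finger_gap: 93.8
```

```bash
cat >> h.py <<'E'
def to_tool(tx,ty,tz=None):
    s=manip.read_state(); p=s['eef_pos']; R=Rn.from_euler('xyz',s['eef_rot']).as_matrix()
    d=np.array([tx,ty,p[2] if tz is None else tz])-p
    print('pos',np.round(p,1),'yaw',round(np.degrees(s['eef_rot'][2]),2),'tool offset',np.round(R.T@d,1),'gap',round(s['finger_gap'],1),'F',np.round(s['wrist_force'],1),'j',np.round(s['joints'],2)); return R.T@d
E
python3 - <<'E'
from h import *
c=cam('wrist'); W=cloud(c); Z=W[...,2]
m=(abs(W[...,0]-507)<75)&(abs(W[...,1]-209)<65)&(Z>50)&(Z<70)
p=W[m][:,:2].astype(np.float32); k,s,a=cv2.minAreaRect(p); print(len(p),k,s,a,np.nanmedian(Z[m]))
c=cam('top'); 
to_tool(507.5,209.1)
E
```

```text
1413 (507.7804870605469, 208.5463104248047) (103.19283294677734, 60.3162727355957) 22.90607452392578 59.490190279933486
pos [491.1 173.5 302.2] yaw 23.27 tool offset [ 29.1 -26.2  -0. ] gap 94.2 F [ 0.4 -0.4 -0.2] j [ 0.27  0.24  1.6  -0.    1.3   1.43]
```

Call:
drive_tool([
  {"offset": [14.6, -12.8, 0], "spin": 0, "jaw": 94},
  {"offset": [14.6, -12.8, 0], "spin": 0, "jaw": 94},
  {"offset": [0, 0, 40], "spin": 0, "jaw": 94},
  {"offset": [0, 0, 40], "spin": 0, "jaw": 94},
  {"offset": [0, 0, 40], "spin": 0, "jaw": 94},
  {"offset": [0, 0, 36], "spin": 0, "jaw": 94},
  {"offset": [0, 0, 20], "spin": 0, "jaw": 94},
  {"offset": [0, 0, 0], "spin": 0, "jaw": 94},
  {"offset": [0, 0, 0], "spin": 0, "jaw": 94},
], force=15)

```text
clock: 4.35
eef_pos: [508.3, 207.5, 127.7]
eef_rot: [3.142, -0.001, 0.404]
wrist_force: [-0.9, -0.1, -0.1]
finger_gap: 94.1
```

```bash
python3 -c "
from h import *
to_tool(507.6,208.8,126)"
```

```text
pos [508.3 207.5 127.7] yaw 23.15 tool offset [-0.1 -1.4  1.7] gap 94.1 F [-0.9 -0.1 -0.1] j [ 0.32  0.51  1.68 -0.    0.96  1.49]
```

Call:
drive_tool([
  {"offset": [0, -1.4, 1.5], "spin": 0, "jaw": 50},
  {"offset": [0, 0, 0], "spin": 0, "jaw": 50},
  {"offset": [0, 0, 0], "spin": 0, "jaw": 50},
  {"offset": [0, 0, 0], "spin": 0, "jaw": 50},
  {"offset": [0, 0, 0], "spin": 0, "jaw": 50},
  {"offset": [0, 0, 0], "spin": 0, "jaw": 50},
  {"offset": [0, 0, -15], "spin": 0, "jaw": 50},
  {"offset": [0, 0, -25], "spin": 0, "jaw": 50},
  {"offset": [0, 0, -30], "spin": 0, "jaw": 50},
  {"offset": [0, 0, -30], "spin": 0, "jaw": 50},
  {"offset": [0, 0, -20], "spin": 0, "jaw": 50},
  {"offset": [0, 0, 0], "spin": 0, "jaw": 50},
], force=15)

```text
clock: 5.55
eef_pos: [507.9, 209.8, 248.3]
eef_rot: [3.141, -0.005, 0.406]
wrist_force: [-0.5, -0.4, -4.4]
finger_gap: 59.8
```

```bash
python3 -c "
from h import *
to_tool(423.1,-99.4)
c=cam('scene');cv2.imwrite('pics/lift.png',cv2.resize(c['color'][120:290,220:480],None,fx=3,fy=3,interpolation=2))"
```

```text
pos [507.9 209.8 248.3] yaw 23.24 tool offset [-199.9  250.6   -0.9] gap 59.8 F [-0.5 -0.4 -4.4] j [0.32 0.35 1.59 0.   1.2  1.49]
```

View pics/lift.png

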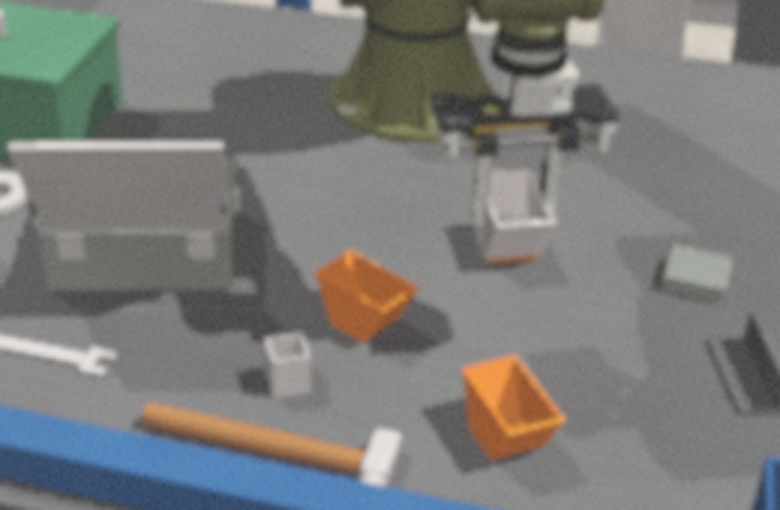

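Call:
drive_tool([
  {"offset": [-10, 11, 0], "spin": 0, "jaw": 50},
  {"offset": [-20, 22.5, 0], "spin": 0, "jaw": 50},
  {"offset": [-22, 25, 0], "spin": 0, "jaw": 50},
  {"offset": [-24, 27, 0], "spin": 0, "jaw": 50},
  {"offset": [-24, 27, 0], "spin": 0, "jaw": 50},
  {"offset": [-24, 27, 0], "spin": 0, "jaw": 50},
  {"offset": [-24, 27, 0], "spin": 0, "jaw": 50},
  {"offset": [-20, 22.5, 0], "spin": 0, "jaw": 50},
  {"offset": [-18, 20, 0], "spin": 0, "jaw": 50},
  {"offset": [-10.5, 12, 0], "spin": -4.2, "jaw": 50},
  {"offset": [0, 0, 0], "spin": -8.5, "jaw": 50},
  {"offset": [0, 0, 0], "spin": -8.5, "jaw": 50},
  {"offset": [0, 0, 0], "spin": -8.5, "jaw": 50},
  {"offset": [0, 0, 0], "spin": -8.5, "jaw": 50},
  {"offset": [0, 0, 0], "spin": -8.5, "jaw": 50},
  {"offset": [0, 0, 0], "spin": -8.5, "jaw": 50},
  {"offset": [0, 0, 0], "spin": -8.5, "jaw": 50},
  {"offset": [0, 0, 0], "spin": -8.5, "jaw": 50},
  {"offset": [0, 0, 0], "spin": -8.5, "jaw": 50},
  {"offset": [0, 0, 0], "spin": -2.9, "jaw": 50},
])

```text
clock: 7.6
eef_pos: [412.9, -71.4, 243.8]
eef_rot: [-3.139, -0.001, 1.87]
wrist_force: [0.3, -0.3, -3.4]
finger_gap: 59.9
```

```bash
cat >> h.py <<'E'
B=np.array([463.5,-233.4]); ex=np.array([.957,.289]); ey=np.array([-.289,.957])
def boxpos():
    p=manip.read_state()['eef_pos']; print('tcp in box x,y',np.round([(p[:2]-B)@ex,(p[:2]-B)@ey],1),'grip z',round(p[2]-78,1))
E
python3 -c "
from h import *
cam('wrist'); to_tool(414.4,-70.7);boxpos()"
```

```text
pos [412.9 -71.3 243.8] yaw 107.16 tool offset [ 0.2  1.6 -0. ] gap 59.9 F [ 0.8  0.6 -3.6] j [-0.26  0.07  1.94 -0.    1.13 -0.56]
tcp in box x,y [ -1.6 169.7] grip z 165.8
```

Call:
drive_tool([
  {"offset": [0, 0, 12], "spin": 0, "jaw": 50},
  {"offset": [0, 0, 12], "spin": 0, "jaw": 50},
  {"offset": [0, 0, 12], "spin": 0, "jaw": 50},
  {"offset": [0, 0, 12], "spin": 0, "jaw": 50},
  {"offset": [-8, 0, 0], "spin": 0, "jaw": 50},
  {"offset": [-8, 0, 0], "spin": 0, "jaw": 50},
  {"offset": [-8, 0, 0], "spin": 0, "jaw": 50},
  {"offset": [-8, 0, 0], "spin": 0, "jaw": 50},
  {"offset": [-4, 0, -2.2], "spin": 0, "jaw": 50},
  {"offset": [-4, 0, -2.2], "spin": 0, "jaw": 50},
  {"offset": [-4, 0, -2.2], "spin": 0, "jaw": 50},
  {"offset": [-4, 0, -0.9], "spin": 0, "jaw": 50},
  {"offset": [-4, 0, -0.9], "spin": 0, "jaw": 50},
  {"offset": [-4, 0, -0.9], "spin": 0, "jaw": 50},
  {"offset": [-4, 0, 0.2], "spin": 0, "jaw": 50},
  {"offset": [-4, 0, 0.2], "spin": 0, "jaw": 50},
  {"offset": [-4, 0, 0.2], "spin": 0, "jaw": 50},
])

```text
clock: 9.35
eef_pos: [433.7, -136.1, 206.3]
eef_rot: [-3.142, -0.001, 1.865]
wrist_force: [-2.2, 4.7, -0.3]
finger_gap: 59.8
```

```bash
python3 -c "
from h import *
c=cam('wrist'); to_tool(414.4,-70.7);boxpos()
d=cam('scene')
a=cv2.resize(d['color'][150:250,220:380],(640,400)); cv2.imwrite('pics/tip.png',np.hstack([c['color'][:,120:520],cv2.resize(a[:,120:520],(400,400))]))"
```

```text
pos [ 433.8 -136.5  206.2] yaw 106.83 tool offset [68.6  0.5  0. ] gap 60.0 F [-2.7  3.   1.2] j [-0.39  0.2   1.89  0.    1.05 -0.68]
tcp in box x,y [ -0.4 101.3] grip z 128.2
```

View pics/tip.png

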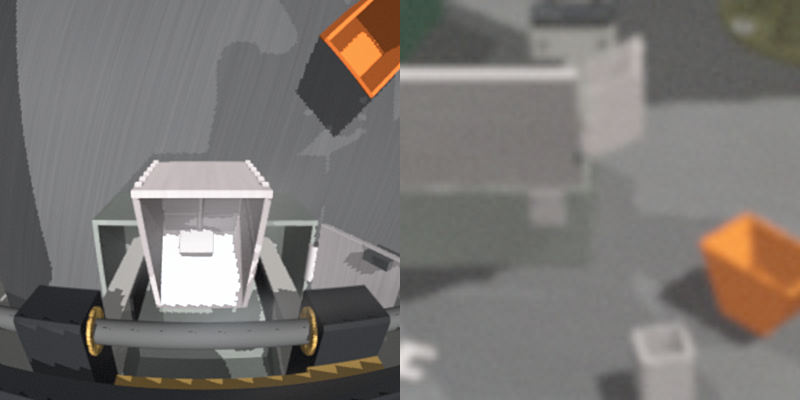

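Call:
drive_tool([
  {"offset": [-3.5, 0, 2], "spin": 0, "jaw": 50},
  {"offset": [-3.5, 0, 2], "spin": 0, "jaw": 50},
  {"offset": [-3.5, 0, 2], "spin": 0, "jaw": 50},
  {"offset": [-3.5, 0, 2.3], "spin": 0, "jaw": 50},
  {"offset": [-3.5, 0, 2.3], "spin": 0, "jaw": 50},
  {"offset": [-3.5, 0, 2.3], "spin": 0, "jaw": 50},
  {"offset": [-2.7, 0, 3], "spin": 0, "jaw": 50},
  {"offset": [-2.7, 0, 3], "spin": 0, "jaw": 50},
  {"offset": [-2.7, 0, 3], "spin": 0, "jaw": 50},
  {"offset": [-1.8, 0, 3.6], "spin": 0, "jaw": 50},
  {"offset": [-1.8, 0, 3.6], "spin": 0, "jaw": 50},
  {"offset": [-1.8, 0, 3.6], "spin": 0, "jaw": 50},
  {"offset": [-0.7, 0, 3], "spin": 0, "jaw": 50},
  {"offset": [-0.7, 0, 3], "spin": 0, "jaw": 50},
  {"offset": [-0.7, 0, 3], "spin": 0, "jaw": 50},
  {"offset": [0, 0, 0], "spin": 0, "jaw": 50},
  {"offset": [0, 0, 0], "spin": 0, "jaw": 50},
])

```text
clock: 11.15
eef_pos: [444.9, -172.2, 165.1]
eef_rot: [3.14, 0.003, 1.865]
wrist_force: [-0.4, -6.4, 3.5]
finger_gap: 59.8
```

```bash
python3 -c "
from h import *
c=cam('wrist'); to_tool(414.4,-70.7);boxpos()
d=cam('top'); print([(round(float(r['p']),2),r['uv']) for r in finder.find_in('top','slug0_center')], [(round(float(r['p']),2),r['uv']) for r in finder.find_in('wrist','slug0_center')])
a=cv2.resize(d['color'][180:280,320:420],(400,400)); cv2.imwrite('pics/tip2.png',np.hstack([c['color'][:,120:520],a]))"
```

```text
pos [ 445.  -172.1  165.1] yaw 106.85 tool offset [105.9   0.2  -0.3] gap 59.8 F [-0.2 -4.9  4.1] j [-0.45  0.31  1.86 -0.    0.97 -0.74]
tcp in box x,y [-0. 64.] grip z 87.1
[(0.58, [386.7, 192.6]), (0.32, [473.3, 255.1])] []
```

View pics/tip2.png

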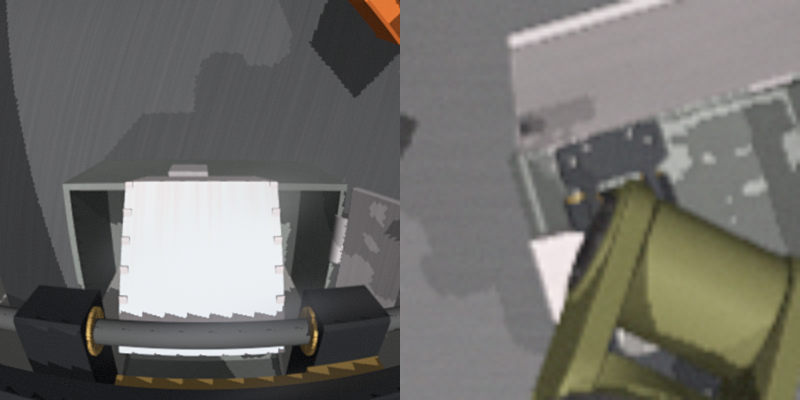

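```bash
cat >> h.py <<'E'
def potplane():
    c=cam('wrist'); W=cloud(c)
    p=W[200:300,250:390].reshape(-1,3); p=p[~np.isnan(p[:,0])]; p=p[p[:,2]>60]
    k=p.mean(0); v=np.linalg.svd(p-k,full_matrices=False)[2][2]; v*=np.sign(v[2])
    print('plane n: along ex %.2f, ey %.2f, z %.2f'%(v[:2]@ex,v[:2]@ey,v[2]),'slope deg toward ey',round(np.degrees(np.arctan2(v[:2]@ey,v[2])),1),'res',round(float(np.abs((p-k)@v).mean()),1))
    return c,W
E
python3 -c "
from h import *
potplane()"
```

```text
plane n: along ex -0.00, ey 0.57, z 0.82 slope deg toward ey 35.1 res 0.5
```

```bash
cat >> h.py <<'E'
def potprof():
    c,W=potplane(); p=W.reshape(-1,3); p=p[~np.isnan(p[:,0])]
    g=manip.read_state()['eef_pos']; q=np.c_[(p[:,:2]-B)@ex,(110-(p[:,:2]-B)@ey),p[:,2]]
    gd=110-(g[:2]-B)@ey; q=q[abs(q[:,0])<15]; q=q[(q[:,1]>-60)&(q[:,1]<110)]
    print('grip d,z',round(gd,1),round(g[2]-78,1))
    for a in range(-60,110,6):
        m=q[(q[:,1]>=a)&(q[:,1]<a+6)]
        if len(m)>3: print(a+3,np.round(np.percentile(m[:,2],[2,50,98])).tolist(),len(m),end='; ')
    print()
E
python3 -c "
from h import *
potprof()"
```

```text
plane n: along ex -0.00, ey 0.57, z 0.82 slope deg toward ey 35.1 res 0.5
grip d,z 45.9 87.1
-57 [-1.0, 0.0, 2.0] 301; -51 [-1.0, 0.0, 2.0] 266; -45 [-1.0, 0.0, 2.0] 304; -39 [-1.0, 0.0, 2.0] 263; -33 [-1.0, 0.0, 1.0] 304; -27 [-1.0, 0.0, 2.0] 265; -21 [-1.0, 0.0, 2.0] 303; -15 [-1.0, 0.0, 2.0] 265; -9 [-1.0, 130.0, 133.0] 1706; -3 [-1.0, 134.0, 138.0] 2153; 3 [1.0, 139.0, 142.0] 1996; 9 [141.0, 143.0, 146.0] 1581; 15 [145.0, 149.0, 182.0] 2302; 21 [150.0, 182.0, 202.0] 5271; 27 [154.0, 158.0, 195.0] 2882; 33 [157.0, 159.0, 160.0] 651; 39 [165.0, 166.0, 168.0] 391; 45 [165.0, 166.0, 167.0] 176;
```

The pot slid about 27 mm in the pads and is tilted about 80°. I'll lift it clear over the box, weigh it and see what is left inside.

Call:
drive_tool([
  {"offset": [0, 0, -8], "spin": 0, "jaw": 50},
  {"offset": [0, 0, -12], "spin": 0, "jaw": 50},
  {"offset": [-10, 0, -10], "spin": 0, "jaw": 50},
  {"offset": [-12, 0, 0], "spin": 0, "jaw": 50},
  {"offset": [-10, 0, 0], "spin": 0, "jaw": 50},
  {"offset": [0, 0, 0], "spin": 0, "jaw": 50},
  {"offset": [0, 0, 0], "spin": 0, "jaw": 50},
  {"offset": [0, 0, 0], "spin": 0, "jaw": 50},
  {"offset": [0, 0, 0], "spin": 0, "jaw": 50},
], force=20)

```text
clock: 12.35
eef_pos: [453.5, -201.6, 194.0]
eef_rot: [-3.141, -0.0, 1.865]
wrist_force: [0.6, -0.1, -2.9]
finger_gap: 60.1
```

```bash
python3 -c "
from h import *
potplane(); boxpos(); print([np.round(manip.read_state()['wrist_force'],1) for _ in range(3)])
c=cam('wrist'); print([np.round(manip.read_state()['wrist_force'],1) for _ in range(3)])
W=cloud(c)
m=abs(W[...,2]-0)<300
q=W.reshape(-1,3); q=q[~np.isnan(q[:,0])]; X=(q[:,:2]-B)@ex; Y=(q[:,:2]-B)@ey
k=(abs(X)<75)&(abs(Y)<100)&(q[:,2]>10)&(q[:,2]<40); print('pts above floor in box',k.sum(), np.round(np.c_[X,Y,q[:,2]][k][::max(1,k.sum()//12)]).tolist())
d=cam('scene')
cv2.imwrite('pics/tip3.png',np.hstack([c['color'][:,120:520],cv2.resize(d['color'][130:230,220:320],(400,400))]))"
```

```text
plane n: along ex -0.00, ey 0.57, z 0.82 slope deg toward ey 34.9 res 0.5
tcp in box x,y [-0.3 33.3] grip z 116.1
[array([-0.9,  0. , -2.8]), array([-0.9,  0. , -2.8]), array([-0.9,  0. , -2.8])]
[array([ 0.5,  0.8, -3. ]), array([ 0.5,  0.8, -3. ]), array([ 0.5,  0.8, -3. ])]
pts above floor in box 0 []
```

View pics/tip3.png

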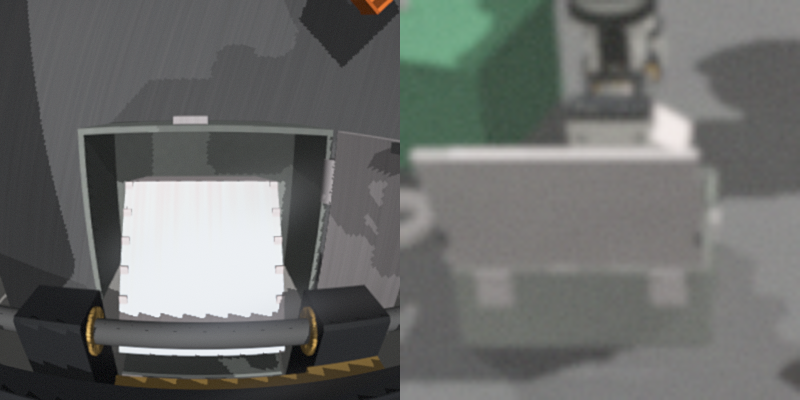

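Call:
drive_tool([
  {"offset": [10, 0, 0], "spin": 0, "jaw": 50},
  {"offset": [-20, 0, 0], "spin": 0, "jaw": 50},
  {"offset": [20, 0, 0], "spin": 0, "jaw": 50},
  {"offset": [-20, 0, 0], "spin": 0, "jaw": 50},
  {"offset": [20, 0, 0], "spin": 0, "jaw": 50},
  {"offset": [-20, 0, 0], "spin": 0, "jaw": 50},
  {"offset": [20, 0, 0], "spin": 0, "jaw": 50},
  {"offset": [-20, 0, 0], "spin": 0, "jaw": 50},
  {"offset": [20, 0, 0], "spin": 0, "jaw": 50},
  {"offset": [-20, 0, 0], "spin": 0, "jaw": 50},
  {"offset": [20, 0, 0], "spin": 0, "jaw": 50},
  {"offset": [-10, 0, 0], "spin": 0, "jaw": 50},
  {"offset": [0, 0, 0], "spin": 0, "jaw": 50},
  {"offset": [0, 0, 0], "spin": 0, "jaw": 50},
  {"offset": [0, 0, 0], "spin": 0, "jaw": 50},
], force=35)

```text
clock: 14.0
eef_pos: [453.5, -201.8, 194.1]
eef_rot: [-3.142, -0.0, 1.864]
wrist_force: [0.5, 0.2, -1.7]
finger_gap: 60.1
```

```bash
python3 -c "
from h import *
f=[]
for i in range(6): cam('wrist'); f.append(manip.read_state()['wrist_force'][2])
print(np.round(f,1)); potprof()"
```

```text
[-2.  -1.3 -0.9 -1.3 -1.4 -2.2]
plane n: along ex -0.00, ey 0.57, z 0.82 slope deg toward ey 34.9 res 0.5
grip d,z 76.9 116.1
-57 [-1.0, -0.0, 1.0] 237; -51 [-2.0, -0.0, 2.0] 221; -45 [-2.0, 0.0, 2.0] 233; -39 [-2.0, 0.0, 2.0] 243; -33 [-1.0, 0.0, 2.0] 215; -27 [-1.0, 0.0, 1.0] 240; -21 [-1.0, 0.0, 2.0] 245; -15 [-1.0, 0.0, 2.0] 232; -9 [-1.0, 0.0, 2.0] 218; -3 [-1.0, 75.0, 77.0] 332; 3 [-0.0, 80.0, 81.0] 504; 9 [3.0, 4.0, 6.0] 35; 15 [3.0, 4.0, 6.0] 223; 21 [3.0, 159.0, 162.0] 1446; 27 [4.0, 163.0, 166.0] 1774; 33 [3.0, 167.0, 170.0] 1728; 39 [4.0, 172.0, 175.0] 1781; 45 [3.0, 176.0, 179.0] 1889; 51 [177.0, 210.0, 231.0] 5296; 57 [182.0, 212.0, 230.0] 3565; 63 [186.0, 188.0, 189.0] 932; 69 [194.0, 195.0, 196.0] 144; 75 [194.0, 195.0, 197.0] 422;
```

Mean force is now about 1.5 N, which matches the empty pot. I'm carrying it clear to the left and checking the box.

Call:
drive_tool([
  {"offset": [0, 0, -10], "spin": 0, "jaw": 50},
  {"offset": [0, 0, -20], "spin": 0, "jaw": 50},
  {"offset": [0, 0, -20], "spin": 0, "jaw": 50},
  {"offset": [10, 0, 0], "spin": 0, "jaw": 50},
  {"offset": [20, 0, 0], "spin": 0, "jaw": 50},
  {"offset": [20, 0, 0], "spin": 0, "jaw": 50},
  {"offset": [20, 0, 0], "spin": 0, "jaw": 50},
  {"offset": [20, 0, 0], "spin": 0, "jaw": 50},
  {"offset": [20, 0, 0], "spin": 0, "jaw": 50},
  {"offset": [20, 0, 0], "spin": 0, "jaw": 50},
  {"offset": [20, 0, 0], "spin": 0, "jaw": 50},
  {"offset": [20, 0, 0], "spin": 0, "jaw": 50},
  {"offset": [20, 0, 0], "spin": 0, "jaw": 50},
  {"offset": [17, 0, 0], "spin": 0, "jaw": 50},
  {"offset": [0, 0, 0], "spin": 0, "jaw": 50},
])

```text
clock: 15.85
eef_pos: [392.7, -2.2, 243.7]
eef_rot: [-3.141, -0.0, 1.867]
wrist_force: [0.2, -1.4, -1.8]
finger_gap: 59.7
```

```bash
python3 -c "
from h import *
potplane();boxpos()
c=cam('top'); W=cloud(c); q=W.reshape(-1,3); X=(q[:,:2]-B)@ex; Y=(q[:,:2]-B)@ey
k=((abs(X)<78)&(abs(Y)<103)&(q[:,2]>11)&(q[:,2]<60)).reshape(400,640); print(k.sum())
n,l,s,ce=cv2.connectedComponentsWithStats(k.astype(np.uint8)); print(s[1:],np.round(ce[1:]))
print([(round(float(r['p']),2),r['uv']) for r in finder.find_in('top','slug0_center')])
cv2.imwrite('pics/box.png',cv2.resize(c['color'][180:280,320:440],(780,650))[:600])"
```

```text
plane n: along ex -0.00, ey 0.57, z 0.82 slope deg toward ey 34.9 res 0.5
tcp in box x,y [ -0.8 240.8] grip z 165.8
224
[[392 220   8   8  44]
 [415 223   9   8  44]
 [386 229   8   9  45]
 [385 239   7   8  42]
 [402 238   7   8  46]
 [358 242   1   1   1]
 [406 252   1   1   1]
 [387 257   1   1   1]] [[395. 224.]
 [419. 226.]
 [390. 233.]
 [388. 243.]
 [405. 241.]
 [358. 242.]
 [406. 252.]
 [387. 257.]]
[]
```

View pics/box.png

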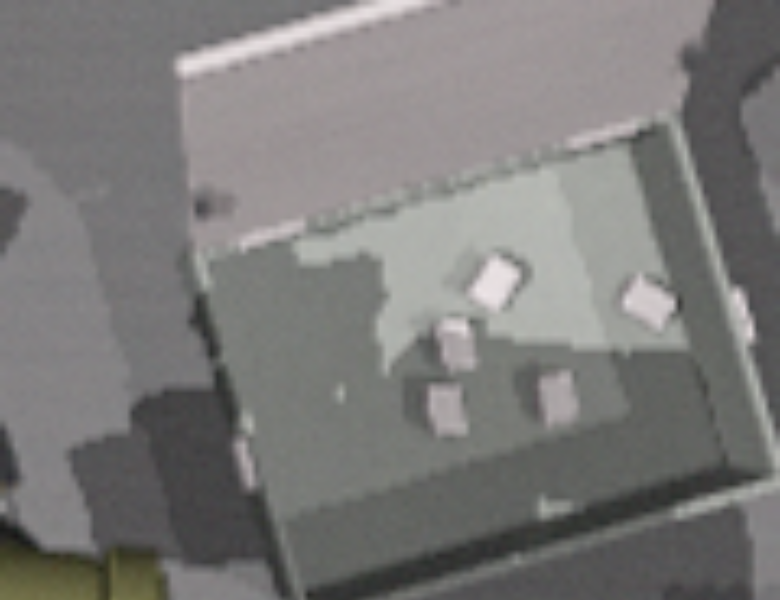

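All five slugs are in the box, at crop (497,280), (648,300), (455,343), (445,408) and (557,397). Next I lower the pot and loosen the grip, so that it swings back upright by its own weight.

Call:
drive_tool([
  {"offset": [0, 0, 20], "spin": 0, "jaw": 50},
  {"offset": [0, 0, 25], "spin": 0, "jaw": 50},
  {"offset": [0, 0, 25], "spin": 0, "jaw": 50},
  {"offset": [0, 0, 25], "spin": 0, "jaw": 50},
  {"offset": [0, 0, 18], "spin": 0, "jaw": 50},
  {"offset": [0, 0, 0], "spin": 0, "jaw": 50},
  {"offset": [0, 0, 0], "spin": 0, "jaw": 50},
])

```text
clock: 16.7
eef_pos: [393.9, -4.1, 131.5]
eef_rot: [-3.141, -0.0, 1.864]
wrist_force: [0.9, -1.4, -1.0]
finger_gap: 59.7
```

Call:
drive_tool([
  {"offset": [0, 0, 0], "spin": 0, "jaw": 50},
  {"offset": [0, 0, 0], "spin": 0, "jaw": 50},
  {"offset": [0, 0, 0], "spin": 0, "jaw": 50},
  {"offset": [0, 0, 0], "spin": 0, "jaw": 50},
], force=3)

```text
clock: 17.1
eef_pos: [393.7, -3.7, 131.5]
eef_rot: [3.141, 0.0, 1.865]
wrist_force: [0.3, 0.0, -2.4]
finger_gap: 60.1
```

```bash
python3 -c "
from h import *
potprof()"
```

```text
plane n: along ex -0.00, ey 0.57, z 0.82 slope deg toward ey 34.9 res 0.5
grip d,z -130.0 53.4
-3 [12.0, 23.0, 31.0] 15; 3 [2.0, 17.0, 31.0] 749;
```

The pads hold the pot's tilt even at 3 N. I'll rest its lip on the box's left rim and lower the tool, so that the rim turns the pot back upright.

Call:
drive_tool([
  {"offset": [0, 0, -20], "spin": 0, "jaw": 50},
  {"offset": [0, 0, -20], "spin": 0, "jaw": 50},
  {"offset": [0, 0, -20], "spin": 0, "jaw": 50},
  {"offset": [-15, 0, 0], "spin": 0, "jaw": 50},
  {"offset": [-25, 0, 0], "spin": 0, "jaw": 50},
  {"offset": [-25, 0, 0], "spin": 0, "jaw": 50},
  {"offset": [-25, 0, 0], "spin": 0, "jaw": 50},
  {"offset": [-15, 0, 0], "spin": 0, "jaw": 50},
  {"offset": [-10, 0, 0], "spin": 0, "jaw": 50},
  {"offset": [0, 0, 0], "spin": 0, "jaw": 50},
  {"offset": [0, 0, 0], "spin": 0, "jaw": 50},
], force=8)

```text
clock: 18.25
eef_pos: [426.8, -113.3, 191.0]
eef_rot: [-3.141, -0.0, 1.865]
wrist_force: [-0.2, 0.7, -1.9]
finger_gap: 59.8
```

```bash
python3 -c "
from h import *
potprof(); print(manip.read_state()['wrist_force'])"
```

```text
plane n: along ex -0.00, ey 0.57, z 0.82 slope deg toward ey 34.9 res 0.5
grip d,z -15.7 113.1
-57 [-1.0, 166.0, 169.0] 1740; -51 [-0.0, 170.0, 173.0] 1820; -45 [-0.0, 177.0, 209.0] 3539; -39 [177.0, 209.0, 228.0] 4356; -33 [181.0, 185.0, 221.0] 2810; -27 [184.0, 185.0, 186.0] 223; -21 [191.0, 192.0, 194.0] 567; 
[ 0.41738739 -0.21232869 -0.13711898]
```

Call:
drive_tool([
  {"offset": [0, 0, 3], "spin": 0, "jaw": 50},
  {"offset": [0, 0, 3], "spin": 0, "jaw": 50},
  {"offset": [0, 0, 3], "spin": 0, "jaw": 50},
  {"offset": [0, 0, 2], "spin": 0, "jaw": 50},
  {"offset": [0, 0, 2], "spin": 0, "jaw": 50},
  {"offset": [0, 0, 2], "spin": 0, "jaw": 50},
  {"offset": [0, 0, 2], "spin": 0, "jaw": 50},
  {"offset": [0, 0, 2], "spin": 0, "jaw": 50},
  {"offset": [0, 0, 0], "spin": 0, "jaw": 50},
], force=4)

```text
clock: 19.2
eef_pos: [426.9, -113.8, 171.9]
eef_rot: [-3.141, -0.0, 1.865]
wrist_force: [0.0, 0.6, -1.7]
finger_gap: 60.0
```

```bash
python3 -c "
from h import *
potprof(); print(manip.read_state()['wrist_force'])"
```

```text
plane n: along ex 0.00, ey 0.57, z 0.82 slope deg toward ey 34.9 res 0.5
grip d,z -15.0 94.0
-57 [-1.0, 147.0, 150.0] 1767; -51 [-1.0, 151.0, 154.0] 1851; -45 [0.0, 157.0, 190.0] 3190; -39 [157.0, 190.0, 209.0] 4569; -33 [161.0, 165.0, 202.0] 2796; -27 [164.0, 166.0, 167.0] 380; -21 [172.0, 173.0, 174.0] 549; -15 [172.0, 173.0, 173.0] 16; 
[ 0.81666643  0.06241807 -1.30853259]
```

Call:
drive_tool([
  {"offset": [0, 0, -8], "spin": 0, "jaw": 50},
  {"offset": [0, 0, -8], "spin": 0, "jaw": 50},
  {"offset": [-3, 0, -3], "spin": 0, "jaw": 50},
  {"offset": [-4, 0, 0], "spin": 0, "jaw": 50},
  {"offset": [0, 0, 5], "spin": 0, "jaw": 50},
  {"offset": [0, 0, 4], "spin": 0, "jaw": 50},
  {"offset": [0, 0, 2], "spin": 0, "jaw": 50},
  {"offset": [0, 0, 2], "spin": 0, "jaw": 50},
  {"offset": [0, 0, 2], "spin": 0, "jaw": 50},
  {"offset": [0, 0, 0], "spin": 0, "jaw": 50},
], force=4)

```text
clock: 20.25
eef_pos: [429.0, -120.4, 176.0]
eef_rot: [3.141, -0.0, 1.865]
wrist_force: [0.4, 0.6, -1.0]
finger_gap: 60.1
```

```bash
python3 -c "
from h import *
potprof(); print(manip.read_state()['wrist_force'])"
```

```text
plane n: along ex -0.00, ey 0.63, z 0.77 slope deg toward ey 39.3 res 0.5
grip d,z -8.1 98.0
-57 [-0.0, 147.0, 151.0] 1789; -51 [-1.0, 152.0, 156.0] 1889; -45 [-0.0, 157.0, 160.0] 1956; -39 [0.0, 163.0, 193.0] 2612; -33 [165.0, 193.0, 213.0] 5464; -27 [169.0, 174.0, 206.0] 2890; -21 [172.0, 173.0, 173.0] 8; 
[ 0.43678271  1.14690164 -0.67475078]
```

Call:
drive_tool([
  {"offset": [0.5, 0, 1.5], "spin": 0, "jaw": 50},
  {"offset": [0.5, 0, 1.5], "spin": 0, "jaw": 50},
  {"offset": [1, 0, 1.5], "spin": 0, "jaw": 50},
  {"offset": [1, 0, 1.5], "spin": 0, "jaw": 50},
  {"offset": [1, 0, 1.5], "spin": 0, "jaw": 50},
  {"offset": [1, 0, 1.5], "spin": 0, "jaw": 50},
  {"offset": [1, 0, 1.5], "spin": 0, "jaw": 50},
  {"offset": [0, 0, 0], "spin": 0, "jaw": 50},
], force=4)

```text
clock: 21.1
eef_pos: [427.0, -114.6, 165.2]
eef_rot: [-3.141, -0.0, 1.865]
wrist_force: [-0.2, -0.7, -2.1]
finger_gap: 60.1
```

```bash
python3 -c "
from h import *
potprof(); print(manip.read_state()['wrist_force'])"
```

```text
plane n: along ex 0.02, ey -0.77, z 0.64 slope deg toward ey -50.0 res 5.8
grip d,z -14.1 87.3
-57 [157.0, 160.0, 162.0] 1495; -45 [178.0, 180.0, 183.0] 797; -39 [178.0, 184.0, 202.0] 3518; -33 [191.0, 193.0, 198.0] 1173; -15 [78.0, 80.0, 81.0] 279; -9 [79.0, 81.0, 82.0] 476; -3 [81.0, 82.0, 84.0] 476; 3 [82.0, 84.0, 86.0] 461; 9 [84.0, 85.0, 86.0] 113; 63 [3.0, 4.0, 5.0] 151; 69 [3.0, 4.0, 6.0] 168; 75 [3.0, 4.0, 6.0] 160; 81 [3.0, 4.0, 5.0] 148; 87 [3.0, 4.0, 5.0] 151; 93 [3.0, 5.0, 14.0] 169; 99 [3.0, 4.0, 5.0] 50; 
[-0.2722651  -0.60310725 -1.35592524]
```

```bash
python3 -c "
from h import *
c=cam('wrist');d=cam('scene');cv2.imwrite('pics/up.png',np.hstack([c['color'][:,120:520],cv2.resize(d['color'][140:240,270:370],(400,400))]))"
```

```text
(no output)
```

View pics/up.png

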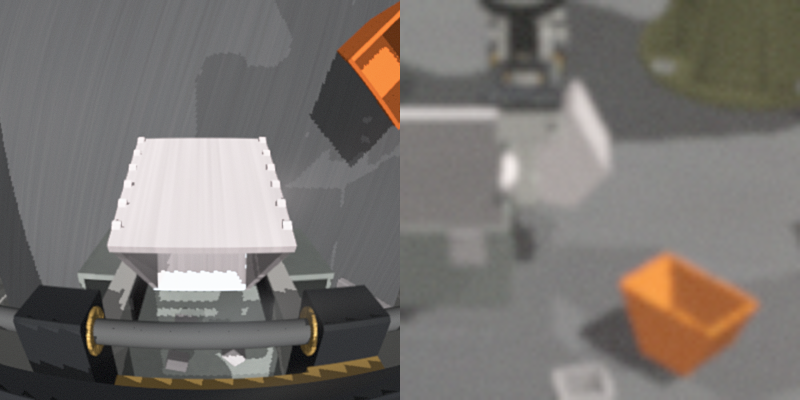

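Call:
drive_tool([
  {"offset": [0, 0, 1.5], "spin": 0, "jaw": 50},
  {"offset": [0, 0, 1.5], "spin": 0, "jaw": 50},
  {"offset": [0, 0, 1.5], "spin": 0, "jaw": 50},
  {"offset": [0, 0, 1.5], "spin": 0, "jaw": 50},
  {"offset": [0, 0, 1.5], "spin": 0, "jaw": 50},
  {"offset": [0, 0, 1.5], "spin": 0, "jaw": 50},
  {"offset": [0, 0, 0], "spin": 0, "jaw": 50},
], force=4)

```text
clock: 21.95
eef_pos: [427.2, -114.8, 156.4]
eef_rot: [-3.141, -0.0, 1.865]
wrist_force: [-0.5, 0.0, -2.7]
finger_gap: 59.6
```

```bash
python3 -c "
from h import *
potprof(); print(manip.read_state()['wrist_force'])"
```

```text
plane n: along ex 0.02, ey 1.00, z 0.01 slope deg toward ey 89.4 res 9.2
grip d,z -14.0 78.5
-57 [19.0, 21.0, 23.0] 300; -51 [14.0, 16.0, 19.0] 272; -45 [10.0, 171.0, 174.0] 858; -39 [10.0, 174.0, 193.0] 4032; -33 [12.0, 184.0, 189.0] 1544; -27 [14.0, 17.0, 20.0] 361; -21 [18.0, 20.0, 23.0] 355; -15 [21.0, 24.0, 26.0] 364; -9 [25.0, 83.0, 95.0] 1094; -3 [29.0, 58.0, 95.0] 1693; 57 [3.0, 4.0, 6.0] 150; 63 [3.0, 4.0, 5.0] 174; 69 [3.0, 4.0, 5.0] 170; 75 [3.0, 4.0, 6.0] 168; 81 [3.0, 4.0, 5.0] 163; 87 [3.0, 4.0, 5.0] 148; 93 [3.0, 4.0, 6.0] 63; 
[-1.0458834   0.54587622 -2.40632412]
```

The pot has swung past upright and leans about 26° the other way. Pressing it down on the table will level it, so I move away from the box and lower.

Call:
drive_tool([
  {"offset": [5, 0, -5], "spin": 0, "jaw": 50},
  {"offset": [15, 0, -10], "spin": 0, "jaw": 50},
  {"offset": [20, 0, 0], "spin": 0, "jaw": 50},
  {"offset": [20, 0, 0], "spin": 0, "jaw": 50},
  {"offset": [20, 0, 0], "spin": 0, "jaw": 50},
  {"offset": [20, 0, 0], "spin": 0, "jaw": 50},
  {"offset": [10, 0, 0], "spin": 0, "jaw": 50},
  {"offset": [0, 0, 0], "spin": 0, "jaw": 50},
  {"offset": [0, 0, 7], "spin": 0, "jaw": 50},
  {"offset": [0, 0, 7], "spin": 0, "jaw": 50},
  {"offset": [0, 0, 3], "spin": 0, "jaw": 50},
  {"offset": [0, 0, 3], "spin": 0, "jaw": 50},
  {"offset": [0, 0, 0], "spin": 0, "jaw": 50},
], force=6)

```text
clock: 23.3
eef_pos: [395.4, -9.7, 151.3]
eef_rot: [-3.141, -0.0, 1.864]
wrist_force: [0.2, -0.6, -0.6]
finger_gap: 59.9
```

```bash
cat >> h.py <<'E'
def prof2():
    c=cam('wrist'); W=cloud(c); g=manip.read_state(); p0=g['eef_pos']; y0=(p0[:2]-B)@ey
    p=W.reshape(-1,3); p=p[~np.isnan(p[:,0])]; X=(p[:,:2]-B)@ex; D=-((p[:,:2]-B)@ey-y0); k=abs(X)<15
    print('box y',round(y0,1),'grip z',round(p0[2]-78,1),'F',np.round(g['wrist_force'],1))
    for a in range(-80,60,5):
        m=p[k&(D>=a)&(D<a+5)&(p[:,2]<p0[2]-10)]
        if len(m)>3: print(a+2.5,np.round(np.percentile(m[:,2],[3,50,97])).tolist(),end='; ')
    print(); return c
E
python3 -c "
from h import *
prof2()"
```

```text
box y 233.8 grip z 73.5 F [-0.2 -0.3 -0.9]
-77.5 [0.0, 40.0, 42.0]; -72.5 [35.0, 37.0, 40.0]; -67.5 [32.0, 34.0, 36.0]; -62.5 [28.0, 30.0, 32.0]; -57.5 [24.0, 26.0, 28.0]; -52.5 [21.0, 23.0, 25.0]; -47.5 [17.0, 19.0, 21.0]; -42.5 [13.0, 16.0, 17.0]; -37.5 [10.0, 12.0, 14.0]; -32.5 [6.0, 8.0, 10.0]; -27.5 [4.0, 5.0, 6.0]; -22.5 [5.0, 7.0, 9.0]; -17.5 [7.0, 9.0, 11.0]; -12.5 [10.0, 12.0, 14.0]; -7.5 [13.0, 15.0, 17.0]; -2.5 [16.0, 18.0, 20.0]; 2.5 [18.0, 21.0, 22.0]; 7.5 [22.0, 70.0, 89.0]; 12.5 [24.0, 35.0, 54.0];
```

Call:
drive_tool([
  {"offset": [-1, 0, 2.5], "spin": 0, "jaw": 50},
  {"offset": [-2, 0, 2.5], "spin": 0, "jaw": 50},
  {"offset": [-2, 0, 2.5], "spin": 0, "jaw": 50},
  {"offset": [-2, 0, 2.5], "spin": 0, "jaw": 50},
  {"offset": [-3, 0, 2.5], "spin": 0, "jaw": 50},
  {"offset": [-3, 0, 2.5], "spin": 0, "jaw": 50},
  {"offset": [-3, 0, 2.5], "spin": 0, "jaw": 50},
  {"offset": [-3, 0, 2.5], "spin": 0, "jaw": 50},
  {"offset": [0, 0, 0], "spin": 0, "jaw": 50},
], force=4)

```text
clock: 24.25
eef_pos: [400.8, -27.9, 131.2]
eef_rot: [-3.141, -0.0, 1.864]
wrist_force: [0.4, -0.5, -0.8]
finger_gap: 60.2
```

```bash
python3 -c "
from h import *
prof2()"
```

```text
box y 215.0 grip z 53.3 F [ 0.2 -0.  -0.8]
-77.5 [-0.0, 57.0, 59.0]; -72.5 [45.0, 50.0, 53.0]; -67.5 [37.0, 41.0, 45.0]; -62.5 [28.0, 32.0, 37.0]; -57.5 [20.0, 24.0, 29.0]; -52.5 [11.0, 16.0, 20.0]; -47.5 [3.0, 8.0, 13.0]; -42.5 [2.0, 4.0, 5.0]; -37.5 [3.0, 4.0, 6.0]; -32.5 [4.0, 5.0, 6.0]; -27.5 [4.0, 5.0, 7.0]; -22.5 [4.0, 6.0, 7.0]; -17.5 [5.0, 6.0, 8.0]; -12.5 [6.0, 7.0, 8.0]; -7.5 [6.0, 8.0, 9.0]; -2.5 [7.0, 8.0, 13.0]; 2.5 [12.0, 20.0, 26.0]; 7.5 [26.0, 34.0, 42.0]; 12.5 [41.0, 49.0, 56.0]; 17.5 [55.0, 63.0, 69.0]; 22.5 [67.0, 68.0, 69.0];
```

Call:
drive_tool([
  {"offset": [-2, 0, 2], "spin": 0, "jaw": 50},
  {"offset": [-2, 0, 2], "spin": 0, "jaw": 50},
  {"offset": [0, 0, 1], "spin": 0, "jaw": 50},
  {"offset": [0, 0, 0], "spin": 0, "jaw": 62},
  {"offset": [0, 0, 0], "spin": 0, "jaw": 66},
  {"offset": [0, 0, 0], "spin": 0, "jaw": 80},
  {"offset": [0, 0, 0], "spin": 0, "jaw": 94},
  {"offset": [0, 0, 0], "spin": 0, "jaw": 94},
  {"offset": [0, 0, 0], "spin": 0, "jaw": 94},
  {"offset": [0, 0, -10], "spin": 0, "jaw": 94},
  {"offset": [0, 0, -30], "spin": 0, "jaw": 94},
  {"offset": [0, 0, -40], "spin": 0, "jaw": 94},
  {"offset": [0, 0, -40], "spin": 0, "jaw": 94},
  {"offset": [0, 0, -40], "spin": 0, "jaw": 94},
  {"offset": [0, 0, -40], "spin": 0, "jaw": 94},
  {"offset": [0, 0, -40], "spin": 0, "jaw": 94},
  {"offset": [0, 0, 0], "spin": 0, "jaw": 94},
], force=4)

```text
clock: 26.0
eef_pos: [402.4, -31.5, 372.0]
eef_rot: [3.134, 0.004, 1.865]
wrist_force: [-0.7, -0.5, -0.3]
finger_gap: 93.8
```

```bash
python3 -c "
from h import *
c=prof2(); W=cloud(c); Z=W[...,2]
Y=(W[...,:2]-B)@ey; X=(W[...,:2]-B)@ex
m=(abs(X)<60)&(Y>140)&(Y<330)&(Z>45)&(Z<75); p=W[m]; k,s,a=cv2.minAreaRect(p[:,:2].astype(np.float32)); print('pot rim',k,s,a,'z range',np.percentile(Z[m],[2,50,98]))
d=cam('top');W=cloud(d);q=W.reshape(-1,3); X=(q[:,:2]-B)@ex; Y=(q[:,:2]-B)@ey
kk=((abs(X)<78)&(abs(Y)<103)&(q[:,2]>11)&(q[:,2]<60)).reshape(400,640); print(cv2.connectedComponentsWithStats(kk.astype(np.uint8))[2][1:,4])
x,y,Z=W[...,0],W[...,1],W[...,2]
m=(abs(x-600)<120)&(abs(y+200)<150)&(Z>110)&(Z<250); p=W[m]; print('lid n',np.round(np.linalg.svd(p-p.mean(0),full_matrices=False)[2][2],3),p.mean(0),len(p))
to_tool(*(B+ex*157),350)
"
```

```text
box y 211.0 grip z 291.1 F [-0.2 -0.1 -1.4]
-77.5 [-1.0, 60.0, 62.0]; -72.5 [50.0, 55.0, 59.0]; -67.5 [36.0, 43.0, 49.0]; -62.5 [29.0, 34.0, 39.0]; -57.5 [16.0, 22.0, 27.0]; -52.5 [8.0, 13.0, 15.0]; -47.5 [1.0, 3.0, 6.0]; -42.5 [1.0, 3.0, 4.0]; -37.5 [2.0, 3.0, 5.0]; -32.5 [2.0, 3.0, 5.0]; -27.5 [1.0, 3.0, 5.0]; -22.5 [1.0, 3.0, 4.0]; -17.5 [2.0, 3.0, 5.0]; -12.5 [2.0, 3.0, 5.0]; -7.5 [2.0, 3.0, 4.0]; -2.5 [3.0, 8.0, 14.0]; 2.5 [15.0, 19.0, 25.0]; 7.5 [26.0, 30.0, 35.0]; 12.5 [35.0, 40.0, 47.0]; 17.5 [46.0, 51.0, 56.0]; 22.5 [56.0, 60.0, 62.0]; 42.5 [-2.0, 0.0, 1.0]; 47.5 [-1.0, 0.0, 2.0]; 52.5 [-1.0, 0.0, 2.0]; 57.5 [-1.0, 0.0, 2.0]; 
pot rim (392.566162109375, -6.121837615966797) (60.69957733154297, 102.69705200195312) 16.189342498779297 z range [46.01899232 59.12685224 61.85063963]
[43 42 45  1 42 45  1]
lid n [-0.868 -0.259  0.424] [ 586.24928475 -195.94349222  185.01062528] 2265
pos [401.8 -31.4 367.2] yaw 106.84 tool offset [-211.3  157.5   17.6] gap 94.4 F [-0.6  0.3 -0.4] j [-0.17 -0.09  1.8  -0.    1.43 -0.46]
```

The pot stands flat at (392.6, -6.1) with its rim at z 59–60, and all five slugs are in the box. The lid comes next.

Call:
drive_tool([
  {"offset": [-10, 7, 0], "spin": 0, "jaw": 94},
  {"offset": [-20, 14, 0], "spin": 0, "jaw": 94},
  {"offset": [-26, 19, 0], "spin": 0, "jaw": 94},
  {"offset": [-28, 20, 0], "spin": 0, "jaw": 94},
  {"offset": [-28, 20, 0], "spin": 0, "jaw": 94},
  {"offset": [-28, 20, 0], "spin": 0, "jaw": 94},
  {"offset": [-28, 20, 0], "spin": 0, "jaw": 94},
  {"offset": [-22, 16, 0], "spin": 0, "jaw": 94},
  {"offset": [-14, 10, 0], "spin": 0, "jaw": 94},
  {"offset": [-7, 4.5, 0], "spin": 0, "jaw": 94},
  {"offset": [0, 0, 0], "spin": 0, "jaw": 94},
  {"offset": [0, 0, 0], "spin": 0, "jaw": 94},
])

```text
clock: 27.3
eef_pos: [606.9, -189.7, 366.1]
eef_rot: [-3.141, -0.001, 1.865]
wrist_force: [-0.1, 0.6, -0.0]
finger_gap: 94.1
```

```bash
cat >> h.py <<'E'
def lid():
    c=cam('wrist'); W=cloud(c); p=W.reshape(-1,3); p=p[~np.isnan(p[:,0])]; X=(p[:,:2]-B)@ex; Y=(p[:,:2]-B)@ey
    for a in range(90,270,12):
        k=(p[:,2]>=a)&(p[:,2]<a+12)&(X>50)&(X<200)&(abs(Y)<105)
        for nm,kk in (('all',k),):
            if kk.sum()>3: print(a+6,np.round(np.percentile(X[kk],[3,50,97]),1).tolist(),np.round(np.percentile(Y[kk],[1,99])).tolist(),kk.sum())
    boxpos(); return c
E
python3 -c "
from h import *
c=lid(); to_tool(*(B+ex*150),322)
cv2.imwrite('pics/lid.png',c['color'])"
```

```text
96 [85.2, 87.8, 90.7] [-102.0, 104.0] 455
108 [90.4, 93.3, 96.0] [-102.0, 102.0] 561
120 [96.2, 98.9, 101.7] [-102.0, 100.0] 560
132 [101.4, 104.2, 107.2] [-104.0, 101.0] 667
144 [105.3, 109.9, 112.5] [-104.0, 104.0] 810
156 [112.7, 115.5, 118.1] [-103.0, 104.0] 805
168 [118.2, 120.8, 123.6] [-101.0, 103.0] 919
180 [123.6, 126.3, 129.1] [-102.0, 103.0] 1045
192 [129.1, 131.9, 134.6] [-101.0, 103.0] 1189
204 [134.7, 137.4, 140.1] [-102.0, 104.0] 1354
216 [140.1, 142.9, 146.2] [-98.0, 103.0] 1540
228 [145.4, 148.5, 151.2] [-92.0, 103.0] 1826
240 [151.6, 155.5, 159.7] [-82.0, 103.0] 2874
264 [99.4, 101.6, 198.1] [-6.0, 10.0] 37
tcp in box x,y [149.9   0.6] grip z 288.5
pos [ 606.8 -189.5  366.5] yaw 106.85 tool offset [-0.6  0.  44.5] gap 93.8 F [-0.2  0.7  0.6] j [-0.36  0.46  1.15  0.    1.53 -0.65]
```

View pics/lid.png

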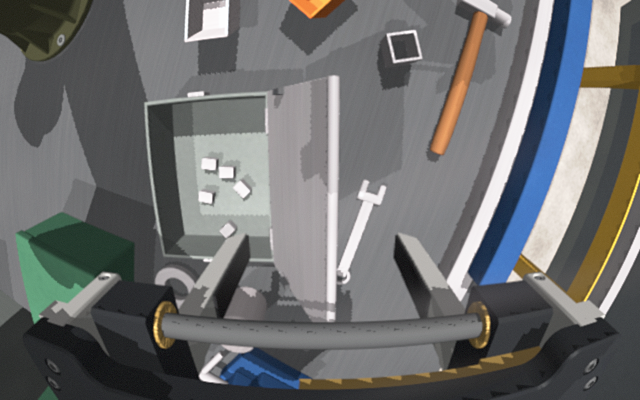

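The lid edge at pixel (335,200) lies between the fingers at (230,250) and (410,250). I'll descend astride it, narrow the jaws and start the swing.

Call:
drive_tool([
  {"offset": [0, 0, 15], "spin": 0, "jaw": 94},
  {"offset": [0, 0, 15], "spin": 0, "jaw": 94},
  {"offset": [0, 0, 14], "spin": 0, "jaw": 94},
  {"offset": [0, 0, 0], "spin": 0, "jaw": 36},
  {"offset": [0, 0, 0], "spin": 0, "jaw": 36},
  {"offset": [0, 0, 0], "spin": 0, "jaw": 36},
  {"offset": [0, 0, 0], "spin": 0, "jaw": 36},
  {"offset": [0, 0, 0], "spin": 0, "jaw": 36},
  {"offset": [0, -4, 0], "spin": 0, "jaw": 36},
  {"offset": [0, -6, 0], "spin": 0, "jaw": 36},
  {"offset": [0, -6, 0], "spin": 0, "jaw": 36},
  {"offset": [0, -6, 0], "spin": 0, "jaw": 36},
  {"offset": [0, -6, 0], "spin": 0, "jaw": 36},
  {"offset": [0, -6, 0], "spin": 0, "jaw": 36},
  {"offset": [0, 0, 0], "spin": 0, "jaw": 36},
], force=8)

```text
clock: 28.85
eef_pos: [574.0, -200.0, 322.7]
eef_rot: [-3.141, -0.0, 1.864]
wrist_force: [1.2, -0.5, 0.1]
finger_gap: 35.9
```

```bash
python3 -c "
from h import *
lid(); print(manip.read_state()['wrist_force'])"
```

```text
96 [83.9, 85.5, 87.3] [-100.0, 103.0] 357
108 [86.9, 88.8, 90.4] [-103.0, 101.0] 452
120 [90.5, 92.0, 93.6] [-101.0, 101.0] 415
132 [93.1, 95.0, 96.9] [-104.0, 101.0] 566
144 [93.7, 98.1, 99.8] [-105.0, 102.0] 609
156 [97.2, 101.3, 103.1] [-104.0, 104.0] 750
168 [102.8, 104.6, 106.3] [-103.0, 103.0] 716
180 [105.9, 107.5, 109.1] [-94.0, 104.0] 911
192 [109.4, 111.1, 112.7] [-84.0, 103.0] 1024
204 [112.6, 114.1, 115.9] [-77.0, 103.0] 977
216 [115.3, 117.1, 118.6] [-101.0, 104.0] 1320
228 [94.0, 120.2, 122.2] [-100.0, 103.0] 1695
240 [87.3, 123.0, 139.7] [-100.0, 103.0] 1729
252 [92.3, 127.8, 135.9] [-93.0, 103.0] 4760
264 [84.9, 96.2, 142.6] [-7.0, 10.0] 660
tcp in box x,y [1.157e+02 1.000e-01] grip z 244.6
[ 0.76439797  0.27289765 -0.96018119]
```

Call:
drive_tool([
  {"offset": [0, -6, 0], "spin": 0, "jaw": 36},
  {"offset": [0, -6, 0], "spin": 0, "jaw": 34},
  {"offset": [0, -6, 0], "spin": 0, "jaw": 30},
  {"offset": [0, -5, 0], "spin": 0, "jaw": 24},
  {"offset": [0, -3, 0], "spin": 0, "jaw": 18},
  {"offset": [0, -2, 0], "spin": 0, "jaw": 14},
  {"offset": [0, -2, 0], "spin": 0, "jaw": 10},
  {"offset": [0, 0, 0], "spin": 0, "jaw": 0},
  {"offset": [0, 0, 0], "spin": 0, "jaw": 0},
  {"offset": [0, 0, 0], "spin": 0, "jaw": 0},
  {"offset": [0, 0, 0], "spin": 0, "jaw": 0},
  {"offset": [0, 0, 0], "spin": 0, "jaw": 0},
], force=15)

```text
clock: 30.1
eef_pos: [546.0, -208.4, 322.6]
eef_rot: [3.141, 0.0, 1.865]
wrist_force: [2.1, -0.2, -0.5]
finger_gap: 5.8
```

```bash
python3 -c "
from h import *
lid(); print(manip.read_state()['wrist_force'],manip.read_state()['finger_gap'])
c=cam('top');W=cloud(c);p=W.reshape(-1,3);X=(p[:,:2]-B)@ex;Y=(p[:,:2]-B)@ey
k=(abs(Y)<100)&(p[:,2]>240)&(p[:,2]<265)&(abs(X-85)<40)&(abs(Y)>45);print('top edge x',np.percentile(X[k],[5,50,95]),np.median(p[k,2]),k.sum())
q=p;kk=((abs(X)<78)&(abs(Y)<103)&(q[:,2]>11)&(q[:,2]<60)).reshape(400,640); print(cv2.connectedComponentsWithStats(kk.astype(np.uint8))[2][1:,4])"
```

```text
144 [75.9, 84.9, 93.9] [102.0, 102.0] 6
156 [76.1, 77.8, 93.7] [102.0, 105.0] 29
228 [74.0, 80.2, 95.4] [9.0, 10.0] 102
240 [70.2, 80.4, 98.8] [9.0, 10.0] 312
252 [77.4, 84.5, 92.1] [-87.0, 104.0] 4650
264 [70.5, 87.8, 99.1] [-7.0, 10.0] 527
tcp in box x,y [86.2  0.1] grip z 244.6
[ 2.08537089  0.24266874 -1.50803982] 5.521068030691294
top edge x [80.3092074  84.29055783 87.7269609 ] 255.2420861235389 81
[1]
```

Call:
drive_tool([
  {"offset": [0, 0, 0], "spin": 0, "jaw": 0},
  {"offset": [0, 0, 0], "spin": 0, "jaw": 0},
  {"offset": [0, 0, 0], "spin": 0, "jaw": 0},
  {"offset": [0, 0, 0], "spin": 0, "jaw": 0},
], force=15)

```text
clock: 30.6
eef_pos: [545.9, -208.4, 322.6]
eef_rot: [3.142, 0.0, 1.865]
wrist_force: [2.1, 0.2, -0.9]
finger_gap: 5.8
```

```bash
python3 -c "
from h import *
c=cam('wrist');W=cloud(c);d=cam('scene');s=manip.read_state();print(s['finger_gap'],s['wrist_force'],np.abs(s['qd']).max())
q=W.reshape(-1,3);X=(q[:,:2]-B)@ex;Y=(q[:,:2]-B)@ey
kk=((abs(X)<75)&(abs(Y)<100)&(q[:,2]>12)&(q[:,2]<60)).reshape(400,640).astype(np.uint8);print(cv2.connectedComponentsWithStats(kk)[2][1:])
m=(abs(X)<60)&(Y>140)&(Y<330)&(q[:,2]>54)&(q[:,2]<66);print('pot',cv2.minAreaRect(q[m][:,:2].astype(np.float32)),np.percentile(q[m][:,2],[5,95]))
cv2.imwrite('pics/end.png',np.hstack([cv2.resize(c['color'][:,100:540],(400,364)),cv2.resize(d['color'][100:282,160:360],(400,364))]))"
```

```text
6.392453589661643 [ 1.9542559  -0.37094537 -0.01233479] 0.0019440852281323471
[[234 161  19  15 229]
 [255 171  17  13 218]
 [271 186  20  21 223]
 [229 198  19  15 212]
 [254 232  18  16 184]]
pot ((402.5447692871094, -39.070350646972656), (61.19366455078125, 35.53998947143555), 15.879470825195312) [55.59694153 61.3394331 ]
```

View pics/end.png

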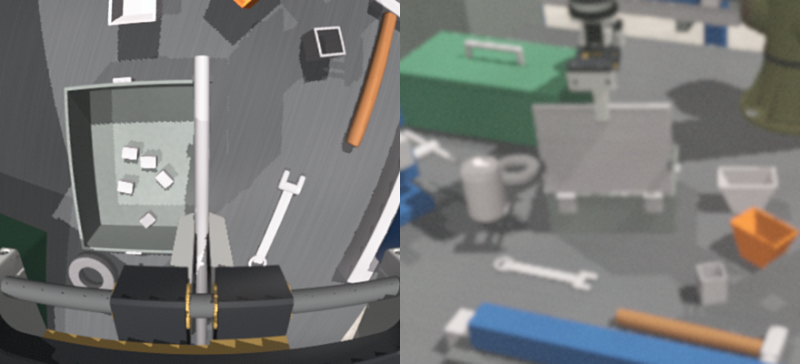

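The final picture shows the lid upright in the fingers (left half, column 202) and all five slugs on the box floor (left half, around (150,170)). The pot stands upright beside the box (right half, (745,185)) and the bystanders are in place. Handing in.

```bash
python3 -c "
from cell import manip
print(manip.sign_off())"
```

```text
the job is handed in; nothing more can be done
None
```

I tipped the slugs into the box, stood the pot upright again beside it, and handed in at about 31 s with the lid gripped at its balance point. `sign_off` gives no verdict.

- **Pouring:** The tool cannot tilt, so I pivoted the pot in the pads over the box's left rim. It slid about 27 mm in the pads and stopped at about 80°, leaving some slugs inside. A short shake over the box emptied it, with the wrist force falling to about 1.5 N, the weight of the empty pot.
- **Righting the pot:** Loosening the grip to 3 N did not let the pot swing upright as I had planned. I turned it back with its lip on the box rim, then levelled it on the table and let go.

Last checks:
- **Slugs:** Depth from the wrist camera shows five separate slugs on the box floor. The final top view could not confirm this; I think the arm hid the box.
- **Pot:** It stood flat when I let go, with its rim at 59–60 mm and about 238 mm from the box centre. In the last view the pot was cut off at the edge of the picture, so its position was only partly re-measured; its rim heights still fit.
- **Lid:** The edge is at box x of about 84.4 mm and 255 mm high, within about 0.02 rad of upright. The fingers hold it at 15 N with a gap of about 6 mm, and the arm is still.
- **Other things:** They look unmoved in the pictures; I did not re-measure them.

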